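# Move the length stop past its spring pin

### The job

On the dowel jig the dark stop carriage is locked in the left-hand bay by a spring pin. With the fingertips press the long steel plate down and hold it down while you push the carriage by its lug to the right, past the pin, then let go so that the pin springs up behind the carriage and locks it in the right-hand bay. Nothing needs gripping: press and push only, and leave the loose dogs and off-cuts on and round the jig where they are.

Things in the scene. Friction and masses are not known exactly. Their poses are not given: they have to be found in the camera images.
- jig: fixed plywood board, 140 x 270 x 18 mm. Origin: centre of its underside; y runs along it to the left (where the carriage starts), x away from the robot, z up. All offsets here are in this frame, mm. Two guide rods along y (x -13, 13) end in wooden blocks (x -23 to 23, y 84 to 104 and -104 to -84, z up to 62). A trough (x 34 to 62) is behind. Nothing on it is higher than z 64 but the dark dog.
- plate_top (a point): centre of the top of the flat steel press plate, 26 wide (x -63 to -37), 225 long (y -90 to 135), on the robot's side of the rods; at rest at x -50, y 22.5, z 37. Plate and pin are one rigid piece that moves straight up and down wherever the plate is pressed. Bolt heads, 14 wide, 4 high, stand on it at y -82 and 127; between them it is bare.
- plunger (a joint): how far plate and pin are pressed down, m: 0 up, at rest; 0.012 bottom stop. A spring drives it up, about 4 N at first, 8 N at the bottom. Up, the pin (12 thick, at x 0, y 0) stands 6.5 mm into the carriage's path and stops it from either side; pressed beyond 0.007 the carriage passes freely over it.
- carriage (a joint): travel of the carriage to the right (jig's -y), m: 0 at the left end of the rods, 0.108 at the right end. Captive on the rods, about 1.5 N of friction, 0.25 kg. Starts at 0 to 0.014; the raised pin blocks it at 0.018; beyond 0.090 it has wholly passed the pin, which can rise behind it. In between its block keeps the pin down.
- lug_face (a point): centre of the left (+y) face of the push lug: push here, to -y. The carriage is a dark wood block 44 x 60 x 22 (underside z 40); from the middle of its robot side the lug, 20 thick along y, reaches out over the plate (x -66 to -16, z 44 to 62), 7 above the resting plate. At travel 0 this point is at x -41, y 64, z 53 and moves to -y with the travel.
- bench_dog: loose brass bench dog, 24 mm thick, 70 tall, standing on the bench at the left end of the jig; origin: centre of its foot. A bystander
- offcut_low: loose wood off-cut 64 x 107 x 22 mm, on the bench to the left of the jig; origin: centre of its underside. A bystander
- offcut_tall: loose wood off-cut 76 x 82 x 45 mm, right of the jig; origin: centre of its underside. A bystander
- dark_dog: loose dark wooden bench dog, 24 mm thick, 70 tall, standing on the near right corner of the jig's board, at about x -45, y -118, its top at z 88; origin: centre of its foot. A bystander

How it is judged:
By the outcome, as a careful person would: the job done as asked, in the order asked, and still so for the second after the job is handed in, with the robot touching nothing.
It also fails if it takes over 32 s, if anything falls off the work surface, if the arm or the gripper's body presses on something with over 40 N, if the wrist force passes 120 N, or if a joint passes its speed limit or range.

### The arm

A 7-joint arm with a two-finger parallel gripper is mounted at the origin on a cart in front of the work surface, level with it; the furniture and walls round the work are solid. World frame = base frame: x ahead of the robot, y to its left, z up, the work surface at z = 0. Lengths are in m, angles in rad, forces in N, time in s.
With the tool pointing down it reaches from about 0.35 to 0.9 m from the base axis. Payload 7.2 kg.
Tool frame: the origin (TCP) lies at the very end of the fingers, on their centre line; the grasp point (between the pads) lies 19 mm behind it; z points along the fingers, y is the line along which they close (so a half turn about z gives the same grasp; the last joint's range is limited). The gripper opens to 85 mm and grips with 20 to 120 N. Pads are 22 mm wide; open, the fingers measure 114 mm over their backs; the gripper's body (76 mm by 85 mm) begins 54 mm behind the grasp point. The pads swing forward as they close: fully open they stand 13 mm farther back than shut.
Start: joints at [-1.19, 0.411, -0.013, 1.596, 0.006, 1.134, -0.082], TCP at [0.271, 0.563, 0.231] pointing down, gripper open.
Joint ranges: [-2.95, 2.95], [-0.29, 1.99], [-1.47, 1.44], [0.14, 2.54], [-1.03, 4.17], [0.13, 1.85], [-2.86, 2.86]. Speed limits (rad/s): [2.39, 2.39, 3.01, 3.01, 3.14, 3.14, 3.14].

### API

Orientations are given as a unit quaternion [w, x, y, z].
In Python, from rig import robot gives the robot as it stands.
- The arm moves only by the tool move_arm, never from a script. Its argument "steps" is a list of rows, each a list of 2 entries, a list of its own where there are three numbers: the shift along the tool's x, y, z in units of 40 mm (1.0 is 40 mm), then the turn about the tool's z in degrees. In form: [[[dx, dy, dz], yaw], ...]. A call has 1 to 12 rows; each row shifts and turns the commanded pose from where the row before left it, along the tool's axes as they then stand; what a row does not reach is not made up. A row lasts 1/12 s, in which the tool goes at most 41.7 mm and 7.16 degrees, less where a joint would pass 70% of its speed; a pose out of reach is approached as far as the arm can. A call is refused whole if a number of a shift passes 1 or a number of a turn 7.16, either way. A call with a gripper value outside its range is refused whole. "jaw" is the finger opening in mm, from 0 to 85.4, set as the call begins (left out, the last holds). The fingers move at their own pace and stop on an object; the grip force is fixed at half the most. Time passes only in rows, so rows that do not move let the fingers close. It gives the time, the measured TCP pose, the force, the opening and the grip force at its end, in the units of the state.
- robot.state(): the state, without advancing time (a new reading comes with each control period).
- robot.capture(name): name is "side" or "top"; returns (picture, depth): 384x512x3 uint8, red, green, blue; 384x512 float32, m along the optical axis (not along the pixel's ray), 0 where there is no reading.
- robot.calibration(name): a dict with "K" (3x3 intrinsics, pixels), "rvec" (rotation vector, rad) and "tvec" (3), from world to camera coordinates, as OpenCV has them. Camera axes: x right, y down, z forward; pixel columns grow to the right and rows downward; lengths in m; the calibration is good to about 2 mm. A picture is of the moment at which its call begins. calibration takes no time and is no camera call.
- robot.hand_in(): hands the job in; it is judged then, once.
The state is a dict: "clock": time; "joint_pos": joint angles; "qvel": joint speeds; "joint_efforts": joint torques, N m; "eef_pos": TCP position; "ee_rot": TCP orientation; "contact_force": force on the tool from outside, world axes, zero at the start; "moment": the same for the moment, N m; "width": finger opening in m; "finger_force": force on a finger pad.
Only numpy, scipy, OpenCV 4.12 (cv2) and the standard library are available. Lean on these libraries where they do the work, as an engineer would, in place of code of your own. Each camera call takes 0.05 s, during which the arm holds its last target. There are 200 camera calls.

## Working session

There is one attempt and no reset: what is moved stays moved. The work goes in short steps, Python scripts to look and compute and a tool call to move; the robot and the scene stay as the last step left them, time stands still between calls to the robot, and variables do not carry over. Pictures are saved under pics/ and viewed, at most 10 in all, crops included, and the job is handed in when it is done.

Besides the shell and the picture viewer there is one more tool, called after "Request:" as name(argument=value, ...) on one line, values as JSON. move_arm: Moves the arm, as the interface text tells. Its arguments: {"type":"object","properties":{"steps":{"type":"array"},"jaw":{"type":"number"}},"required":["steps"]}

```bash
ls; mkdir -p pics
python3 - <<'E'
from rig import robot
import cv2,numpy as np
for n in("side","top"):
    p,d=robot.capture(n); cv2.imwrite(f"pics/{n}0.png",p[:,:,::-1]); np.savez(f"{n}0.npz",p=p,d=d)
    c=robot.calibration(n); R=cv2.Rodrigues(np.array(c["rvec"]))[0]; print(n,c["K"],-R.T@np.array(c["tvec"]).ravel(),R[2])
s=robot.state(); print(s)
E
```

```text
pics
side [[432.96131003   0.         258.46832688]
 [  0.         432.96131003 188.58346147]
 [  0.           0.           1.        ]] [ 0.27236422 -0.98579205  0.6522438 ] [ 0.18542422  0.8448865  -0.50178148]
top [[434.25159672   0.         254.38001029]
 [  0.         434.25159672 197.61469901]
 [  0.           0.           1.        ]] [ 0.31570749 -0.00209589  1.08880305] [ 0.17041519 -0.00571975 -0.98535575]
{'clock': 0.1, 'joint_pos': array([-1.19019604,  0.41185261, -0.01274915,  1.59691456,  0.00557499,
        1.13427358, -0.08220133]), 'qvel': array([ 0.00010321, -0.002479  , -0.00166519, -0.00321231,  0.00154749,
       -0.00012604, -0.0008104 ]), 'joint_efforts': array([ 2.29103673e-03, -6.01832199e+01,  6.83939885e-01, -3.00087869e+01,
        1.39593045e-02,  6.45021981e-03, -1.56645257e-05]), 'eef_pos': array([0.27100263, 0.56272801, 0.23053531]), 'ee_rot': array([-1.27072762e-04,  2.22499060e-01,  9.74932648e-01, -6.95098689e-04]), 'contact_force': array([1.19325217, 0.32158372, 0.72760205]), 'moment': array([ 0.0326598 , -0.03094547,  0.00840403]), 'finger_force': 0.0, 'width': 0.08549976921759499}
```

View pics/top0.png

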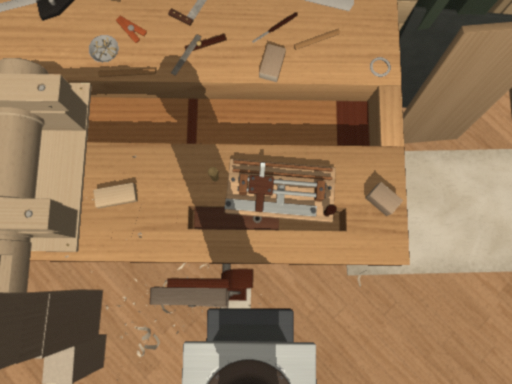

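View pics/side0.png

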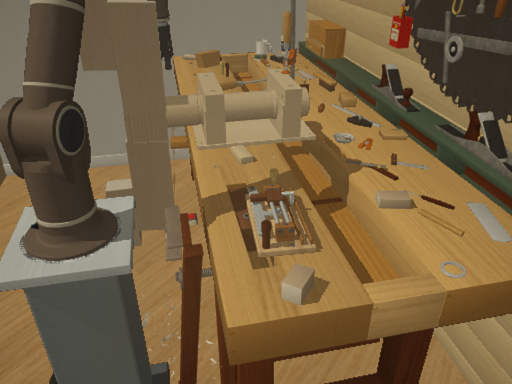

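The top view shows the jig at cols 225–335, rows 155–220, with the carriage near (262,187) and the dark dog near (330,210). The off-cuts are at (115,194) and (384,198), and the brass dog at (213,173). I'll enlarge the jig.

```bash
cat > h.py <<'E'
from rig import robot
import cv2,numpy as np
def cal(n):
    c=robot.calibration(n); R=cv2.Rodrigues(np.array(c["rvec"]))[0]; t=np.array(c["tvec"]).ravel()
    return np.array(c["K"]),R,t
def ray(n,u,v,z):
    K,R,t=cal(n); d=R.T@np.linalg.solve(K,[u,v,1.]); o=-R.T@t
    return o+d*(z-o[2])/d[2]
def cloud(n,d):
    K,R,t=cal(n); v,u=np.mgrid[:d.shape[0],:d.shape[1]]
    P=np.stack([(u-K[0,2])/K[0,0]*d,(v-K[1,2])/K[1,1]*d,d],-1)
    return (P-t)@R
def proj(n,P):
    c=robot.calibration(n); return cv2.projectPoints(np.float64(P).reshape(-1,1,3),np.array(c["rvec"]),np.array(c["tvec"]),np.array(c["K"]),None)[0][:,0]
E
python3 - <<'E'
from h import *
f=np.load("top0.npz"); p=f["p"];d=f["d"]
c=p[145:235,200:345]; cv2.imwrite("pics/tc.png",cv2.resize(c[:,:,::-1],None,fx=5.5,fy=5.5,interpolation=cv2.INTER_CUBIC))
P=cloud("top",d); z=P[...,2]
print("table z",np.median(z[225:250,120:180]))
np.set_printoptions(linewidth=250)
print((z[152:226:2,222:342:3]*1000).astype(int))
E
```

```text
table z 0.00010947545954809149
[[ -3  -1   0 ...   0   3   2]
 [  0   1   0 ...   0   1   0]
 [  0  -2   3 ...  -3   2  -1]
 ...
 [ -4  -2  -5 ... -85 -90 -85]
 [ -5  -6  -3 ... -89 -88 -88]
 [ -5  -7  -9 ... -92 -90 -87]]
```

View pics/tc.png

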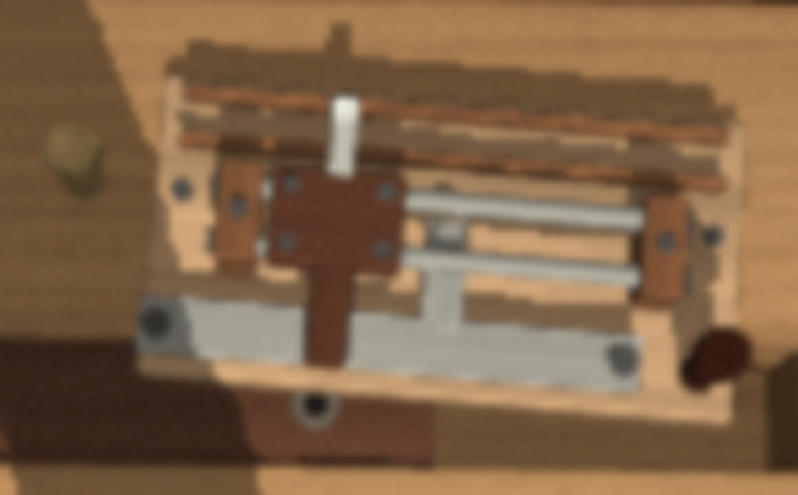

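Run:
```python
from h import *
f=np.load("top0.npz"); P=cloud("top",f["d"])
for u,v in [(40,95),(40,215),(20,140),(70,160),(10,250),(50,310),(250,330),(113,195),(384,198),(213,172),(331,208)]: print(u,v,P[v,u].round(3))
print("TCP px",proj("top",[[.271,.5627,.2305]]),proj("side",[[.271,.5627,.2305]]))
g=np.load("side0.npz");Q=cloud("side",g["d"])
for u,v in [(205,120),(290,100),(240,105),(130,60),(150,180),(185,105)]: print("side",u,v,Q[v,u].round(3))
px=lambda a,b:(200+a/5.5-.41,145+b/5.5-.41)
J=np.array([[-50,127,41],[-50,-82,41],[0,94,62],[0,-94,62]])/1000
W=np.array([ray("top",*px(a,b),z) for (a,b),z in zip([(157,323),(623,358),(238,206),(667,242)],J[:,2])])
a=J[:,:2]-J[:,:2].mean(0); b=W[:,:2]-W[:,:2].mean(0)
th=np.arctan2((a[:,0]*b[:,1]-a[:,1]*b[:,0]).sum(),(a*b).sum()); c,s=np.cos(th),np.sin(th); R=np.array([[c,-s],[s,c]])
t=W[:,:2].mean(0)-R@J[:,:2].mean(0); print("jig",t,np.degrees(th)); print("resid mm",((W[:,:2]-t-J[:,:2]@R.T)*1e3).round(1))
for n,q in {"lug end L":(304,362),"lugR":(348,365),"lugmid":(310,315),"carL top":(272,200),"carR":(403,215)}.items():
    w=ray("top",*px(*q),.062)[:2]; print(n,(R.T@(w-t)*1e3).round(1))
for n,(q,z) in {"brass":((73,140),.07),"dark":((728,348),.088)}.items():
    w=ray("top",*px(*q),z)[:2]; print(n,w,(R.T@(w-t)*1e3).round(1))
for x,y in [(-50,95),(-50,-20)]: print(x,y,t+R@[x/1e3,y/1e3])
m=[ (u,v) for u,v in proj("side",[np.r_[t+R@j[:2],j[2]] for j in J])]; print(np.round(m))
```

```text
40 95 [0.686 0.457 0.203]
40 215 [0.427 0.431 0.203]
20 140 [0.602 0.52  0.147]
70 160 [0.591 0.46  0.017]
10 250 [0.357 0.516 0.147]
50 310 [0.221 0.48  0.01 ]
250 330 [ 0.111 -0.002 -0.544]
113 195 [0.502 0.344 0.022]
384 198 [ 0.499 -0.324  0.047]
213 172 [0.552 0.092 0.074]
331 208 [ 0.466 -0.187  0.09 ]
TCP px [[-43.2218589  292.49215469]] [[163.38502358  76.44565118]]
side 205 120 [0.395 0.43  0.108]
side 290 100 [0.694 0.419 0.161]
side 240 105 [0.531 0.506 0.126]
side 130 60 [0.172 0.487 0.311]
side 150 180 [ 0.18   0.487 -0.133]
side 185 105 [0.335 0.508 0.14 ]
jig [ 0.52410493 -0.07371773] -3.7967672466254196
resid mm [[-0.7 -0.6]
 [ 0.3  1. ]
 [ 0.7  0.2]
 [-0.3 -0.6]]
lug end L [-65.9  59.9]
lugR [-65.7  40.7]
lugmid [-45.1  58.9]
carL top [ 4.6 79.5]
carR [ 2.5 21.7]
brass [0.55780074 0.09270773] [ 22.6 168.3]
dark [ 0.4670811  -0.18916331] [ -49.3 -119. ]
-50 95 [0.48050534 0.02438465]
-50 -20 [ 0.47289032 -0.09036295]
[[252. 187.]
 [264. 230.]
 [272. 185.]
 [285. 223.]]
```

The jig fit is good (residuals ≤1 mm) and the carriage travel is about 4.5 mm. A tall wooden structure stands near the gripper start, so I'll map it before moving.

Run:
```python
from h import *
f=np.load("top0.npz"); P=cloud("top",f["d"])[f["d"]>0]
g=np.load("side0.npz");Q=cloud("side",g["d"])[g["d"]>0]
print(np.array(robot.calibration("top")["tvec"]))
for nm,A in(("top",P),("side",Q)):
    print(nm,"rows x 0..0.8, cols y .7..-.3; max z cm")
    for x in np.arange(0,.8,.05):
        r=[]
        for y in np.arange(.75,-.35,-.05):
            m=(abs(A[:,0]-x)<.025)&(abs(A[:,1]-y)<.025); r.append("%4d"%(np.percentile(A[m,2],98)*100) if m.sum()>3 else "   .")
        print("%.2f"%x,"".join(r))
p=g["p"][0:240,0:330]; cv2.imwrite("pics/sc.png",cv2.resize(p[:,:,::-1],None,fx=2.4,fy=2.4,interpolation=cv2.INTER_CUBIC))
Q=cloud("side",g["d"])
for u,v in [(90,20),(110,40),(130,10),(160,10),(165,40),(163,60),(50,30),(130,190),(160,220),(145,100),(70,130),(120,120)]: print(u,v,Q[v,u].round(3),g["p"][v,u])
```

```text
[-0.01480856  0.49648331  1.01904501]
top rows x 0..0.8, cols y .7..-.3; max z cm
0.00    .   .   . -84 -15 -15 -78 -80 -84 -84   .   .   .   .   .   .   .   .   .   .   . -85
0.05    .   . -84 -84 -14 -14 -82 -79 -84 -84 -84 -77   0   1   3   5   3   1   0 -75 -85 -85
0.10    .   . -85 -84 -14   3 -76 -78 -85 -84 -84 -76   0   0   1   2   1   0   0 -76 -84 -84
0.15    .   . -85 -84 -84  20 -85 -84 -84 -84 -84 -76   0   0   0   0   0   0   0 -76 -84 -84
0.20    .   . -85 -84 -84  21 -84   .   .   .   .   . -12 -17 -17 -83 -84 -85 -84 -84 -85 -84
0.25  -84 -84 -85 -84  11  21 -85 -85 -78   . -11 -11 -12 -12 -12 -14 -85 -85 -85 -85 -84 -84
0.30  -85 -85 -85 -84   8  14 -84 -84 -79 -84 -12 -12 -12 -12 -11 -11 -85 -84 -84 -84 -84 -85
0.35  -85 -84 -85 -85  15  15   1   0   0   0   0   0   0   0   0   0   0   0   0   0   0   0
0.40    .   .   .   .  15  20  20  20   0   0   0   0   0   0   0   0   0   0   0   0   0   0
0.45    .   .   .   .  15  20  20  20   0   0   0   0   0   0   3   6   4   4   4   9   0   0
0.50    .   .   .   .  15  14   1   2   2   2   0   0   0   0   6   6   6   5 
[... 1831 characters left out ...]
  0   0   0   0
0.70    .  20  23  41  20  20  20  20 -11 -10 -11 -10 -11 -11 -11 -11 -11 -11 -11 -11 -11   .
0.75    .  26  24  42  20  20  20  19 -10 -10 -11 -11 -11 -11 -11 -11 -11 -11 -11 -11 -11   .
90 20 [0.073 0.483 0.436] [103  86  63]
110 40 [0.121 0.479 0.377] [104  87  65]
130 10 [0.194 0.481 0.461] [104  88  65]
160 10 [0.284 0.525 0.453] [62 53 41]
165 40 [0.289 0.528 0.36 ] [44 39 33]
163 60 [ 0.28   2.16  -0.089] [127 120 103]
50 30 [0.055 0.016 0.488] [72 59 47]
130 190 [ 0.103  0.479 -0.162] [110  92  68]
160 220 [ 0.196  0.48  -0.312] [108  91  67]
145 100 [0.202 0.484 0.176] [110  93  70]
70 130 [ 0.062 -0.048  0.294] [28 28 24]
120 120 [-0.074  2.14  -0.497] [131 124 109]
```

View pics/sc.png

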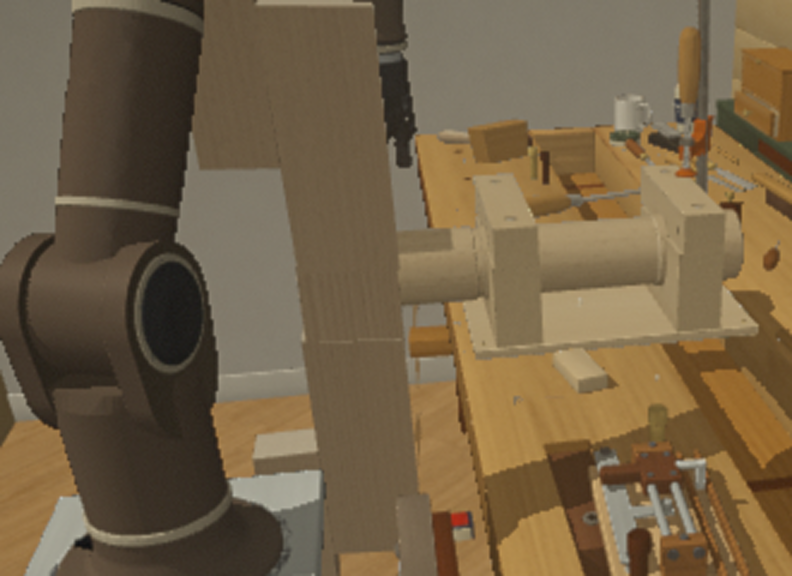

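The side view shows a tall wooden post (x≈0.12–0.25, y≈0.48, top z≈0.47) right beside the gripper, with the forearm passing over it. I'll rise first, then go +x, then across to the jig, turning about z and closing the jaw on the way.

Request:
move_arm(steps=[[[0,0,-0.3],0],[[0,0,-0.5],0],[[0,0,-0.5],0],[[0,0,-0.5],0],[[0,0,-0.5],0],[[0,0,-0.5],0],[[0,0,-0.5],0],[[0,0,-0.5],0],[[0,0,-0.5],0],[[0,0,-0.5],0],[[0,0,-0.3],0],[[0,0,0],0]], jaw=0)

```text
clock: 1.1
eef_pos: [0.2714, 0.5636, 0.4392]
ee_rot: [0.0, 0.223, 0.975, 0.003]
contact_force: [0.0, -0.8, -0.5]
width: 0.0003
finger_force: 0.0
```

Request:
move_arm(steps=[[[-0.2,0.1,0],0],[[-0.4,0.19,0],0],[[-0.4,0.19,0],0],[[-0.4,0.19,0],0],[[-0.4,0.19,0],0],[[-0.4,0.19,0],0],[[-0.4,0.19,0],0],[[-0.4,0.19,0],0],[[-0.4,0.19,0],0],[[-0.4,0.19,0],0],[[-0.2,0.1,0],0],[[0,0,0],0]])

```text
clock: 2.1
eef_pos: [0.4512, 0.5611, 0.433]
ee_rot: [0.0, 0.224, 0.975, -0.002]
contact_force: [0.5, -0.2, 0.5]
width: -0.0002
finger_force: 0.0
```

Request:
move_arm(steps=[[[-0.2,-0.36,0],0],[[-0.38,-0.7,0],0],[[-0.4,-0.73,0],0],[[-0.4,-0.73,0],0],[[-0.4,-0.73,0],0],[[-0.4,-0.73,0],0],[[-0.4,-0.73,0],0],[[-0.4,-0.73,0],0],[[-0.4,-0.73,0],0],[[-0.4,-0.73,0],0],[[-0.4,-0.73,0],0],[[-0.4,-0.73,0],0]])

```text
clock: 3.1
eef_pos: [0.4673, 0.1806, 0.4351]
ee_rot: [-0.0, 0.222, 0.975, 0.0]
contact_force: [0.5, 0.2, 0.0]
width: -0.0001
finger_force: 0.0
```

Request:
move_arm(steps=[[[-0.4,-0.73,0],0],[[-0.4,-0.73,0],0],[[-0.4,-0.73,0],0],[[-0.3,-0.6,0],0],[[-0.2,-0.4,0],0],[[0,0,0.3],-5.5],[[0,0,0.5],-5.5],[[0,0,0.5],-5.5],[[0,0,0.5],-5.4],[[0,0,0.5],0],[[0,0,0.3],0],[[0,0,0],0]])

```text
clock: 4.1
eef_pos: [0.4723, 0.0378, 0.3286]
ee_rot: [-0.002, 0.033, 0.999, -0.0]
contact_force: [0.4, 1.0, -0.5]
width: 0.0001
finger_force: 0.0
```

Request:
move_arm(steps=[[[-0.1,-0.17,0.3],0],[[-0.1,-0.2,0.5],0],[[0,0,0.6],0],[[0,0,0.6],0],[[0,0,0.6],0],[[0,0,0.6],0],[[0,0,0.6],0],[[0,0,0.6],0],[[0,0,0.6],0],[[0,0,0.4],0],[[0,0,0.2],0],[[0,0,0],0]])

```text
clock: 5.1
eef_pos: [0.4806, 0.0224, 0.1064]
ee_rot: [-0.001, 0.033, 0.999, -0.0]
contact_force: [-0.1, -0.7, 0.9]
width: -0.0
finger_force: 0.0
```

```bash
cat >> h.py <<'E'
def jig(w):
    th=np.radians(-3.797);c,s=np.cos(th),np.sin(th)
    d=np.array(w)[:2]-[.5241,-.0737]; return np.array([c*d[0]+s*d[1],-s*d[0]+c*d[1]])*1e3
def snap(tag):
    o=[]
    for n,(u,v,w,h) in {"side":(200,120,130,150),"top":(205,140,150,100)}.items():
        p,_=robot.capture(n); c=p[v:v+h,u:u+w,::-1]; o.append(cv2.resize(c,(400,int(400*h/w)),interpolation=cv2.INTER_CUBIC))
    H=max(x.shape[0] for x in o); o=[cv2.copyMakeBorder(x,0,H-x.shape[0],0,0,0) for x in o]
    cv2.imwrite(f"pics/{tag}.png",np.hstack(o)); s=robot.state(); print(s["clock"],s["eef_pos"],jig(s["eef_pos"]),s["contact_force"])
E
python3 -c "from h import *; snap('a1')"
```

```text
5.2 [0.48192347 0.02225481 0.10815047] [-48.438236    92.95118216] [0.06526273 0.30444939 0.30711766]
```

View pics/a1.png

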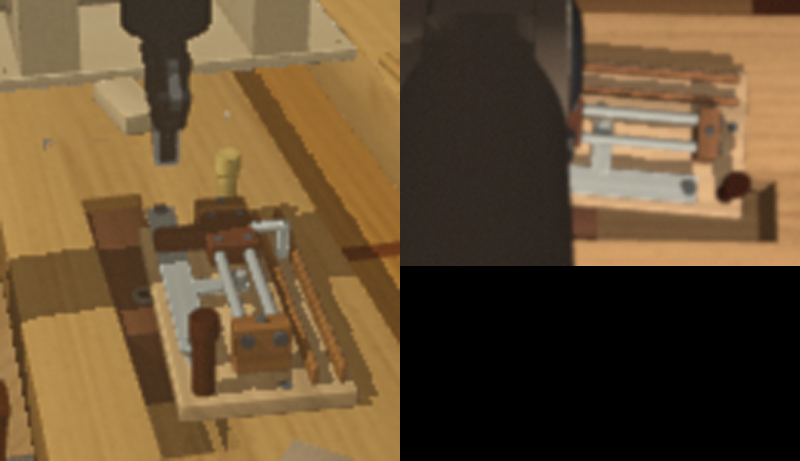

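The side view shows the fingers above the left part of the plate, left of the lug. The arm hides that part in the top view, so I'll lower the fingers and use the force to find contact.

Request:
move_arm(steps=[[[0.05,0,0.3],0],[[0,0,0.5],0],[[0,0,0.4],0],[[0,0,0.2],0],[[0,0,0.12],0],[[0,0,0],0],[[0,0,0],0]])

```text
clock: 5.78
eef_pos: [0.48, 0.0222, 0.0473]
ee_rot: [0.001, 0.033, 0.999, 0.0]
contact_force: [-0.9, 0.2, -0.2]
width: 0.0001
finger_force: 0.0
```

Request:
move_arm(steps=[[[0,0,0.1],0],[[0,0,0.1],0],[[0,0,0.1],0],[[0,0,0],0],[[0,0,0],0]])

```text
clock: 6.2
eef_pos: [0.4799, 0.0223, 0.0347]
ee_rot: [0.0, 0.033, 0.999, 0.0]
contact_force: [0.2, 0.9, 4.0]
width: -0.0003
finger_force: 2.3
```

Request:
move_arm(steps=[[[0,0,0.1],0],[[0,0,0.09],0],[[0,0,0],0],[[0,0,0],0],[[0,0,0],0]])

```text
clock: 6.62
eef_pos: [0.4799, 0.0223, 0.0274]
ee_rot: [0.0, 0.033, 0.999, 0.0]
contact_force: [0.1, 1.1, 8.4]
width: 0.0003
finger_force: 3.5
```

The plate is about 9.6 mm down at 8 N. Now I'll slide to −y into the lug and check force as I go.

Request:
move_arm(steps=[[[0,-0.1,0],0],[[0,-0.1,0],0],[[0,-0.1,0],0],[[0,-0.1,0],0],[[0,-0.1,0],0],[[0,-0.1,0],0],[[0,-0.1,0],0],[[0,-0.1,0],0],[[0,-0.1,0],0],[[0,-0.1,0],0]])

```text
clock: 7.45
eef_pos: [0.4775, -0.016, 0.0275]
ee_rot: [0.001, 0.032, 0.999, 0.001]
contact_force: [0.0, 6.2, 8.0]
width: 0.0001
finger_force: 4.4
```

Request:
move_arm(steps=[[[0,-0.1,0],0],[[0,-0.15,0],0],[[0,-0.15,0],0],[[0,-0.15,0],0],[[0,-0.15,0],0],[[0,-0.15,0],0],[[0,-0.15,0],0],[[0,-0.15,0],0],[[0,-0.15,0],0],[[0,-0.15,0],0],[[0,-0.1,0],0],[[0,0,0],0]])

```text
clock: 8.45
eef_pos: [0.473, -0.079, 0.0274]
ee_rot: [0.0, 0.033, 0.999, 0.001]
contact_force: [-1.0, 2.1, 7.6]
width: 0.0005
finger_force: 3.7
```

```bash
python3 -c "from h import *; snap('a2')"
```

```text
8.55 [ 0.47295809 -0.07906275  0.02739794] [-50.67451764  -8.73767809] [0.43056697 2.20557481 7.54456069]
```

View pics/a2.png

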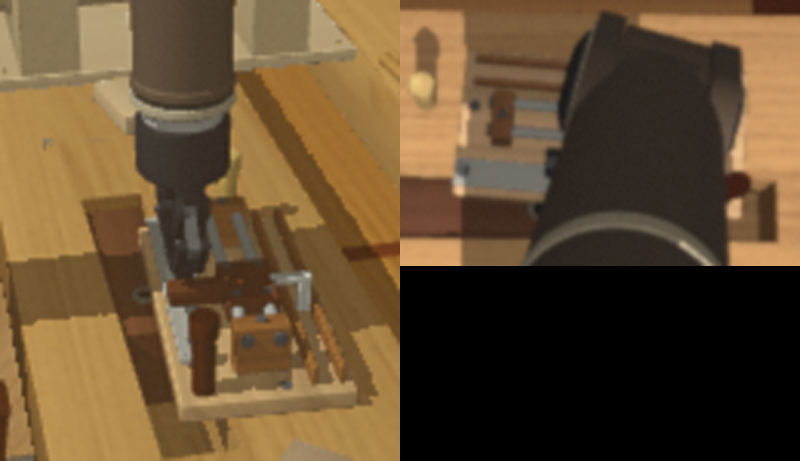

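The side view shows the carriage by the right block with the fingers behind the lug, at about 87 mm travel. I'll push about 13 mm more.

Request:
move_arm(steps=[[[0,-0.08,0],0],[[0,-0.09,0],0],[[0,-0.09,0],0],[[0,-0.07,0],0],[[0,0,0],0],[[0,0,0],0]])

```text
clock: 9.05
eef_pos: [0.4721, -0.0918, 0.0274]
ee_rot: [0.0, 0.033, 0.999, 0.001]
contact_force: [-1.2, 4.2, 6.9]
width: -0.0
finger_force: 3.8
```

```bash
python3 -c "from h import *; snap('a3')"
```

```text
9.15 [ 0.47205823 -0.09175392  0.02737884] [-50.73197236 -21.46058028] [-0.52031907  4.0846497   7.92161732]
```

View pics/a3.png

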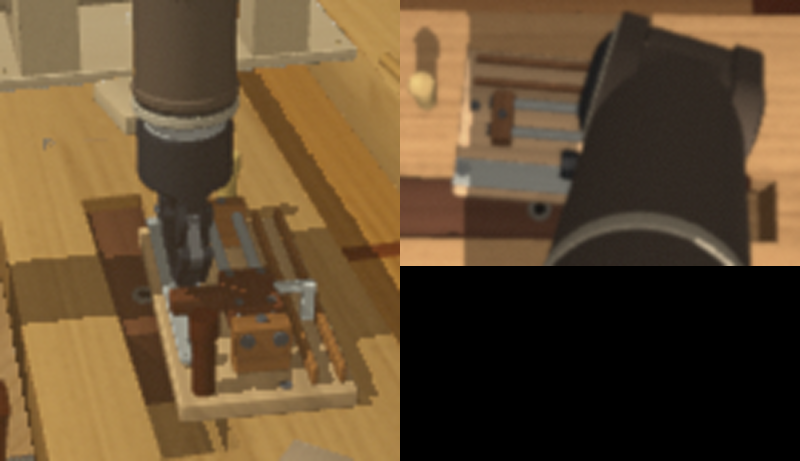

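Request:
move_arm(steps=[[[0,-0.06,0],0],[[0,0,0],0],[[0,0.05,0],0],[[0,0.05,0],0],[[0,0,-0.1],0],[[0,0,-0.2],0],[[0,0,-0.3],0],[[0,0,-0.5],0],[[0,0,-0.5],0],[[0,0,-0.5],0],[[0,0,-0.5],0],[[0,0,-0.5],0]])

```text
clock: 10.15
eef_pos: [0.4711, -0.0911, 0.1519]
ee_rot: [-0.001, 0.033, 0.999, 0.0]
contact_force: [-0.2, 0.4, -1.7]
width: 0.0003
finger_force: 0.0
```

Request:
move_arm(steps=[[[0.2,0.3,-0.5],0],[[0.3,0.8,-0.5],0],[[0.3,0.8,-0.3],0],[[0.3,0.8,0],0],[[0,0.8,0],0],[[0,0.8,0],0],[[0,0.6,0],0],[[0,0.3,0],0],[[0,0,0],0],[[0,0,0],0]])

```text
clock: 10.98
eef_pos: [0.4414, 0.1186, 0.2027]
ee_rot: [-0.0, 0.033, 0.999, -0.0]
contact_force: [0.1, -0.8, 1.0]
width: -0.0003
finger_force: 0.0
```

```bash
python3 -c "from h import *; snap('a4')"
```

```text
11.0833 [0.44156219 0.11742792 0.20275113] [-95.01344444 185.24258845] [-0.60512152  0.83118913  0.18497966]
```

View pics/a4.png

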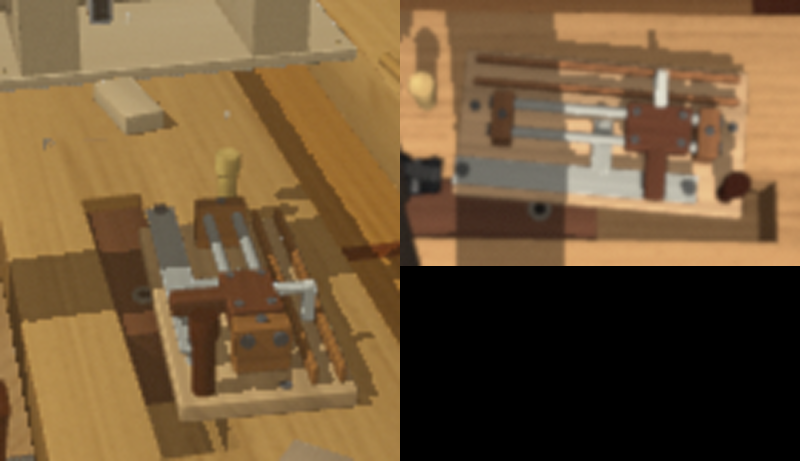

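The carriage is in the right bay, with its left edge at crop column 626. The pin shows behind it at (601,128), and the dogs stand where they were. I'll check travel and plate height numerically.

Run:
```python
from h import *
g=lambda a,b,z:jig(ray("top",205+(a-400)/2.667-.3,140+b/2.667-.3,z)).round(1)
print("lug left edge",g(645,180,.062),"carriage L/R",g(626,120,.062),g(692,125,.062))
D=np.median([robot.capture("top")[1] for _ in range(5)],0); P=cloud("top",D)
D0=np.load("top0.npz")["d"]; P0=cloud("top",D0)
th=np.radians(-3.797);R=np.array([[np.cos(th),-np.sin(th)],[np.sin(th),np.cos(th)]])
for Q in(P0,P):
    q=(Q[...,:2]-[.5241,-.0737])@R*1e3
    f=lambda a,b,c,d:np.median(Q[(q[...,0]>a)&(q[...,0]<b)&(q[...,1]>c)&(q[...,1]<d)][:,2])*1e3
    print("plate z",f(-58,-42,0,30),f(-58,-42,85,110))
```

```text
lug left edge [-50.2 -39. ] carriage L/R [  3.3 -18.4] [  3.5 -78.3]
plate z 37.08926560483304 37.27871654119552
plate z 37.154189452074505 37.258817727376346
```

Travel is about 103 mm, the plate is back at its 37 mm rest height, and the pin is up behind the carriage.

```bash
python3 -c "from rig import robot; print(robot.hand_in())"
```

```text
the job is handed in; nothing more can be done
None
```

The job is done and handed in: the carriage sits in the right-hand bay at about 103 mm travel, the pin has sprung up behind it (plate back at its 37 mm rest height), and the loose dogs and off-cuts were left alone.

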